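Line battery cells up by thickness on the test rail

TASK

Stand the four loose battery cells on the four steel discs of the test rail, one centred on each disc, in order of thickness: the thinnest on the disc next to the white meter head and the thickest on the disc farthest from it. Keep the cells upright all the time, and set them down rather than drop them.

Things in the scene. Friction and masses are not known exactly. Their poses are not given: they have to be found in the camera images.
- cell_18: Loose round battery cell standing upright (50 to 350 g), blue sleeve with a black band near the top, white top ring and small steel button: diameter 18 mm, height 65 mm including the 2 mm button. Origin: centre of its underside; z up along its axis. Thickness, not height, sets the order; grip it round the sleeve.
- cell_26: Loose round battery cell standing upright (50 to 350 g), blue sleeve with a black band near the top, white top ring and small steel button: diameter 26 mm, height 65 mm including the 2 mm button. Origin: centre of its underside; z up along its axis. Thickness, not height, sets the order; grip it round the sleeve.
- cell_34: Loose round battery cell standing upright (50 to 350 g), blue sleeve with a black band near the top, white top ring and small steel button: diameter 34 mm, height 61 mm including the 2 mm button. Origin: centre of its underside; z up along its axis. Thickness, not height, sets the order; grip it round the sleeve.
- cell_46: Loose round battery cell standing upright (50 to 350 g), blue sleeve with a black band near the top, white top ring and small steel button: diameter 46 mm, height 80 mm including the 2 mm button. Origin: centre of its underside; z up along its axis. Thickness, not height, sets the order; grip it round the sleeve.
- disc_1: Fixed round steel contact disc, diameter 64 mm, number 1 of four identical ones along the black test rail, counted from the rail's left (+y) end; neighbours are 76 mm apart, centre to centre. Origin: centre of its top face, which is 14 mm above the table and 2 mm above the rail (rail 430 mm long, 90 mm wide, 12 mm thick). y runs along the rail towards disc_1, x across it, away from the robot, z up.
- disc_2: Fixed round steel contact disc, diameter 64 mm, number 2 of four identical ones along the black test rail, counted from the rail's left (+y) end; neighbours are 76 mm apart, centre to centre. Origin: centre of its top face, which is 14 mm above the table and 2 mm above the rail (rail 430 mm long, 90 mm wide, 12 mm thick). y runs along the rail towards disc_1, x across it, away from the robot, z up.
- disc_3: Fixed round steel contact disc, diameter 64 mm, number 3 of four identical ones along the black test rail, counted from the rail's left (+y) end; neighbours are 76 mm apart, centre to centre. Origin: centre of its top face, which is 14 mm above the table and 2 mm above the rail (rail 430 mm long, 90 mm wide, 12 mm thick). y runs along the rail towards disc_1, x across it, away from the robot, z up.
- disc_4: Fixed round steel contact disc, diameter 64 mm, number 4 of four identical ones along the black test rail, counted from the rail's left (+y) end; neighbours are 76 mm apart, centre to centre. Origin: centre of its top face, which is 14 mm above the table and 2 mm above the rail (rail 430 mm long, 90 mm wide, 12 mm thick). y runs along the rail towards disc_1, x across it, away from the robot, z up.
- meter_head: Fixed white block with a black window and two brass posts on top, 60 mm (across the rail) x 48 mm (along it), 61 mm high over the posts, standing on the rail at one end, 71 mm from the nearest disc's centre; it may be at either end (beside disc_1 or beside disc_4). The other end carries a low plain dark steel block, 18 mm high. Origin: centre of its underside, 12 mm above the table; axes as the discs'. Its side decides at which end the thinnest cell goes.
Things that resemble listed ones, but are neither listed nor needed, are in the scene too. What is shaped like the cell_34 but pink is not meant. What is shaped like the cell_18 but green is not meant.

How it is judged:
By the outcome, as a careful person would: the job done as asked, in the order asked, and still so for the second after the job is handed in, with the robot touching nothing.
It also fails if it takes over 90 s, if anything falls off the work surface, if the arm or the gripper's body presses on something with over 40 N, if the wrist force passes 120 N, or if a joint passes its speed limit or range.

ROBOT

A 6-joint arm with a two-finger parallel gripper is mounted at the origin on the work surface. World frame = base frame: x ahead of the robot, y to its left, z up, the work surface at z = 0. Lengths are in mm, angles in rad, forces in N, time in s.
With the tool pointing down it reaches from about 400 to 825 mm from the base axis. Payload 7 kg.
Tool frame: the origin (TCP) lies at the very end of the fingers, on their centre line; the grasp point (between the pads) lies 19 mm behind it; z points along the fingers, y is the line along which they close (so a half turn about z gives the same grasp; the last joint's range is limited). The gripper opens to 88 mm and grips with 3 to 60 N. Pads are 19 mm wide; open, the fingers measure 130 mm over their backs; the gripper's body (78 mm by 193 mm) begins 47 mm behind the grasp point.
Start: joints at [-0.843, 0.359, 0.012, 0, -1.224, -0.288], TCP at [287.359, -610.754, 226.561] pointing down, gripper open.
Joint ranges: [-3.07, 3.07], [-1.43, 2.12], [-1.02, 1.25], [-3.03, 1.67], [-3.05, -0], [-3.03, 3.03]. Speed limits (rad/s): [2.39, 2.39, 3.01, 3.14, 3.14, 3.14].

INTERFACE

Orientations are given as a unit quaternion [x, y, z, w].
In Python, from plant import bot gives the robot as it stands. Calls block until the motion is done:
- bot.move_ptp(position, orientation): joint-space move of the TCP to a pose.
- bot.line_to(position, velocity=150, ori=None): straight line of the TCP; ori=None keeps the orientation; velocity is the mean speed in mm/s.
- bot.move_joints(angles): joint-space move.
- bot.move_gripper(opening, force=None): finger opening in mm; force is the grip in N (None keeps the last); returns when the fingers have stopped.
- bot.pause(seconds).
- bot.solve_ik(position, orientation): joint angles nearest the present ones, or None.
- bot.read_state(): the state.
- bot.camera(name): name is "side" or "top"; returns the picture (400x640x3 uint8, red, green, blue); there is no depth.
- bot.get_calibration(name): a dict with "fx", "fy", "cx", "cy" (pixels), "distortion" ([k1, k2, p1, p2, k3] as OpenCV has them; the pictures are not rectified), "view" (4x4, takes a point from world to camera coordinates). Camera axes: x right, y up, looking along -z (the intrinsics and any distortion apply to the point x, -y, -z); pixel columns grow to the right and rows downward; lengths in mm; the calibration is good to about 2 mm. A picture is of the moment at which its call begins. get_calibration takes no time and is no camera call.
A pose or a line that the arm cannot do raises bot.Unreachable and nothing moves.
- bot.close_job(): hands the job in; it is judged then, once.
The state is a dict: "t": time; "joint_pos": joint angles; "qvel": joint speeds; "tau": joint torques, N m; "tcp_pos": TCP position; "eef_rot": TCP orientation; "contact_force": force on the tool from outside, world axes, zero at the start; "moment": the same for the moment, N m; "width": finger opening in mm; "finger_force": force on a finger pad.
Only numpy, scipy, OpenCV 4.12 (cv2) and the standard library are available. Lean on these libraries where they do the work, as an engineer would, in place of code of your own. Each camera call takes 0.05 s, during which the arm holds its last target. There are 200 camera calls.

## Working session

There is one attempt and no reset: what is moved stays moved. The work goes in short steps, each a Python script; the robot and the scene stay as the last script left them, time stands still between calls to the robot, and variables do not carry over. Pictures are saved under pics/ and viewed, at most 14 in all, crops included, and the job is handed in when it is done.

```bash
mkdir -p pics; ls; python3 - <<'E'
from plant import bot
import cv2
for n in("top","side"):
    im=bot.camera(n); cv2.imwrite(f"pics/{n}0.png",im[:,:,::-1])
    c=bot.get_calibration(n); print(n,c)
s=bot.read_state();print(s['tcp_pos'],s['eef_rot'],s['width'],s['t'])
E
```

```text
pics
top {'fx': 415.706308780717, 'fy': 415.706308780717, 'cx': 314.3291911423633, 'cy': 202.4918206882753, 'distortion': array([-0.01033287,  0.        ,  0.        ,  0.        ,  0.        ]), 'view': array([[ 1.17628748e-02, -9.99709056e-01, -2.10579857e-02,
         4.92122235e+00],
       [ 9.98031788e-01,  1.04406441e-02,  6.18348072e-02,
        -5.39550231e+02],
       [-6.15969578e-02, -2.17438942e-02,  9.97864228e-01,
        -9.38178227e+02],
       [ 0.00000000e+00,  0.00000000e+00,  0.00000000e+00,
         1.00000000e+00]])}
side {'fx': 457.05178658138664, 'fy': 457.05178658138664, 'cx': 319.18471062013793, 'cy': 199.2210458110507, 'distortion': array([0.04524993, 0.        , 0.        , 0.        , 0.        ]), 'view': array([[-8.25335628e-01, -5.64370314e-01,  1.75285389e-02,
         4.22987711e+02],
       [ 4.44357639e-01, -6.30049179e-01,  6.36855023e-01,
        -2.68988924e+02],
       [-3.48378228e-01,  5.33408080e-01,  7.70784296e-01,
        -6.91315632e+02],
       [ 0.00000000e+00,  0.00000000e+00,  0.00000000e+00,
         1.00000000e+00]])}
[ 287.14589302 -610.36908843  225.70062036] [-2.18068231e-01  9.75933218e-01  7.34734721e-04 -2.45653082e-04] 87.43998025190176 0.1
```

View pics/top0.png

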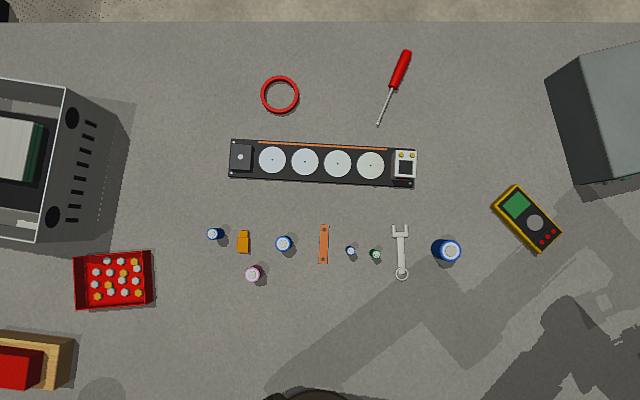

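View pics/side0.png

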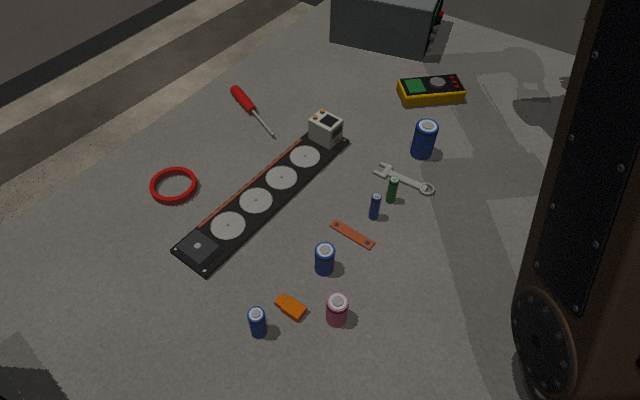

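Top view: the blue cells are at (214,234), (284,243), (351,250) and (447,250). The decoys are pink at (253,274) and green at (376,254). The discs are at (272,160), (305,161), (337,163) and (370,165). The white meter head at (404,163) is beside disc_4, so 18→disc_4, 26→disc_3, 34→disc_2, 46→disc_1. Next I'll measure in both views and check the cells in a crop.

```bash
cat > h.py <<'E'
import numpy as np, cv2
from plant import bot
def ray(n,uv):
    c=bot.get_calibration(n)
    K=np.array([[c['fx'],0,c['cx']],[0,c['fy'],c['cy']],[0,0,1.]])
    x,y=cv2.undistortPoints(np.array([[uv]],float),K,c['distortion'])[0,0]
    V=c['view'];R=V[:3,:3]
    return -R.T@V[:3,3], R.T@np.array([x,-y,-1.])
def onz(n,uv,z):
    o,d=ray(n,uv); return o+d*(z-o[2])/d[2]
def project(n,p):
    c=bot.get_calibration(n)
    q=c['view']@np.append(p,1); q=q[:3]*[1,-1,-1]
    K=np.array([[c['fx'],0,c['cx']],[0,c['fy'],c['cy']],[0,0,1.]])
    return cv2.projectPoints(q.reshape(1,1,3),np.zeros(3),np.zeros(3),K,c['distortion'])[0].ravel()
def blob(im,uv,r,v=140):
    """ellipse centre/size of the bright unsaturated blob (outer contour, hull) nearest uv"""
    u,w=map(int,np.round(uv)); x0,y0=max(u-r,0),max(w-r,0)
    crop=cv2.resize(im[y0:w+r+1,x0:u+r+1],None,fx=4,fy=4,interpolation=cv2.INTER_CUBIC)
    hsv=cv2.cvtColor(crop,cv2.COLOR_RGB2HSV)
    m=((hsv[...,2]>v)&(hsv[...,1]<70)).astype(np.uint8)
    cs=[c for c in cv2.findContours(m,cv2.RETR_EXTERNAL,cv2.CHAIN_APPROX_NONE)[0] if cv2.contourArea(c)>60]
    if not cs: return None
    c=cv2.convexHull(max(cs,key=cv2.contourArea))
    (cx,cy),ax,_=cv2.fitEllipse(c)
    f=lambda a,o:(a+.5)/4-.5+o
    return np.array([f(cx,x0),f(cy,y0)]),np.array(ax)/4
E
python3 - <<'E'
from h import *
T=cv2.imread('pics/top0.png')[:,:,::-1].copy();S=cv2.imread('pics/side0.png')[:,:,::-1].copy()
items={'18':((350,250),(376,197),63,9),'26':((212,232),(256,314),63,11),'34':((283,242),(325,249),59,13),'46':((449,250),(427,127),78,17),
'd1':((272,160),(228,226),14,17),'d2':((305,161),(256,199),14,17),'d3':((337,163),(282,177),14,17),'d4':((370,165),(305,156),14,17)}
for k,(t,s,z,r) in items.items():
    for n,im,uv in(('top',T,t),('side',S,s)):
        b=blob(im,uv,r)
        print(k,n,b and (b[0].round(1),b[1].round(1),onz(n,b[0],z).round(1)))
a=cv2.resize(T[215:290,195:475].copy(),None,fx=2.8,fy=2.8,interpolation=cv2.INTER_CUBIC)
b=cv2.resize(S[100:350,230:480],None,fx=1.5,fy=1.5)
o=np.zeros((a.shape[0]+375,a.shape[1],3),np.uint8);o[:a.shape[0]]=a;o[a.shape[0]:,:375]=b
cv2.imwrite('pics/crop1.png',o[:,:,::-1])
E
```

```text
18 top (array([350.5, 250.5]), array([6. , 6.7]), array([433.2, -69.6,  63. ]))
18 side (array([374.7, 195. ]), array([3.6, 4.9]), array([437.4, -67.1,  63. ]))
26 top (array([211.9, 233.4]), array([8.9, 9.2]), array([466.4, 233.4,  63. ]))
26 side (array([255.3, 313.4]), array([12.5, 14. ]), array([467.6, 235.3,  63. ]))
34 top (array([282.4, 243.4]), array([12. , 12.3]), array([446.6,  78.7,  59. ]))
34 side (array([324.5, 249.5]), array([13.4, 16.1]), array([447.8,  80.9,  59. ]))
46 top (array([450.3, 250.4]), array([17. , 17.5]), array([ 436.8, -280.2,   78. ]))
46 side (array([427.4, 125.2]), array([11.7, 18. ]), array([ 437.8, -278. ,   78. ]))
d1 top (array([271.9, 159.3]), array([26.8, 27.2]), array([639.1, 110.9,  14. ]))
d1 side None
d2 top (array([304.5, 161.3]), array([26.9, 27. ]), array([635.2,  35. ,  14. ]))
d2 side None
d3 top (array([337.2, 163.1]), array([26.9, 27.3]), array([631.5, -40.8,  14. ]))
d3 side None
d4 top (array([370.1, 165. ]), array([26.9, 27.3]), array([ 627.7, -116.9,   14. ]))
d4 side None
```

View pics/crop1.png

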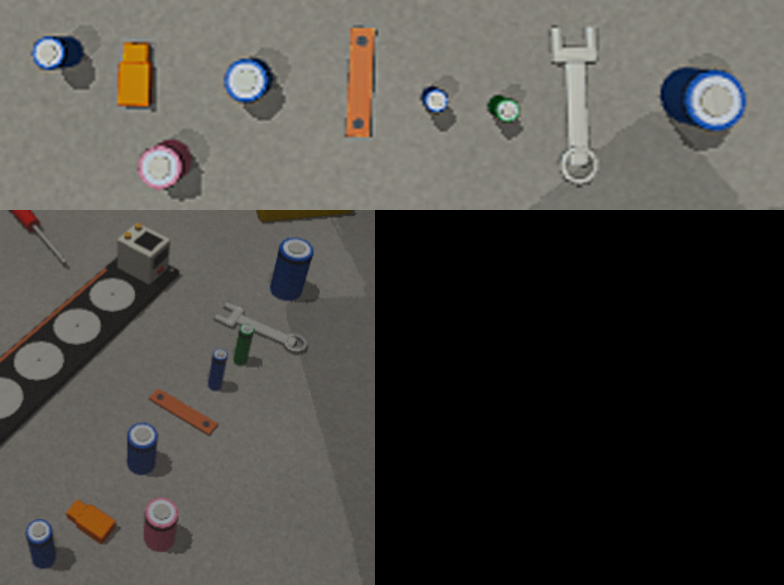

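The crop confirms which cells are which. The ring diameters of 6, 9, 12 and 17 px match 18, 26, 34 and 46 mm, and all four sleeves are blue. Disc spacing measures 76.0 mm. I'm starting with cell_18 → disc_4.

```bash
cat >> h.py <<'E'
from scipy.spatial.transform import Rotation as Ro
OFF=np.array([.6,1.0])   # half the top/side disagreement
D={4:(627.7,-116.9),3:(631.5,-40.8),2:(635.2,35.0),1:(639.1,110.9)}
C={18:(433.2,-69.6),26:(466.4,233.4),34:(446.6,78.7),46:(436.8,-280.2)}
ZT={18:16,26:16,34:16,46:27}
def quat(s):
    y=s*np.array([.99875,-.05,0]);z=np.array([0,0,-1.]);return Ro.from_matrix(np.c_[np.cross(y,z),y,z]).as_quat()
def job(c,d,s,corr=(0,0)):
    q=quat(s);p=np.array(C[c])+OFF;t=np.array(D[d])+OFF+corr;z=ZT[c]
    bot.move_gripper(88,25)
    bot.move_ptp([*p,150],q)
    bot.line_to([*p,z],150)
    e=bot.read_state()['tcp_pos']-[*p,z]
    bot.move_gripper(c-8,25); bot.pause(.15); st=bot.read_state()
    print(c,'tcp err',e.round(2),'width',round(st['width'],1),'f',np.round(st['finger_force'],1))
    if abs(st['width']-c)>3: print('BAD GRIP');return
    bot.line_to([*p,160],200)
    bot.line_to([*t,160],250)
    bot.line_to([*t,z+14+6],150); bot.pause(.15)
    f0=bot.read_state()['contact_force'][2]
    for h in np.arange(3,-1.6,-.6):
        bot.line_to([*t,z+14+h],15); f=bot.read_state()['contact_force'][2]-f0
        if f>2: break
    st=bot.read_state();print('  set h',round(h,1),'df',round(f,1),'tcp',st['tcp_pos'].round(1),'w',round(st['width'],1))
    bot.move_gripper(88); bot.line_to([*t,160],200)
    print('  t',bot.read_state()['t'])
E
python3 - <<'E'
from h import *
for s in(1,-1):
    for k in list(C.values())+list(D.values()):
        j=bot.solve_ik([*k,30],quat(s)); print(s,k,None if j is None else np.round(j,2))
job(18,4,-1 if bot.solve_ik([*C[18],16],quat(-1)) is not None and abs(bot.solve_ik([*C[18],16],quat(-1))[5])<abs(bot.solve_ik([*C[18],16],quat(1))[5]) else 1)
cv2.imwrite('pics/top1.png',bot.camera('top')[:,:,::-1])
cv2.imwrite('pics/side1.png',bot.camera('side')[:,:,::-1])
E
```

```text
1 (433.2, -69.6) [ 0.29  0.21 -0.74  0.   -0.61  2.8 ]
1 (466.4, 233.4) [ 0.84  0.33 -0.56  0.   -0.68  2.25]
1 (446.6, 78.7) [ 0.61  0.23 -0.71  0.   -0.63  2.48]
1 (436.8, -280.2) [-0.19  0.32 -0.57  0.   -0.68 -3.  ]
1 (627.7, -116.9) [ 0.12  0.48 -0.3   0.   -0.8   2.97]
1 (631.5, -40.8) [ 0.24  0.47 -0.31  0.   -0.79  2.85]
1 (635.2, 35.0) [ 0.36  0.48 -0.3   0.   -0.79  2.73]
1 (639.1, 110.9) [ 0.47  0.49 -0.27  0.   -0.81  2.62]
-1 (433.2, -69.6) [ 0.29  0.21 -0.74  0.   -0.61 -0.34]
-1 (466.4, 233.4) [ 0.84  0.33 -0.56  0.   -0.68 -0.89]
-1 (446.6, 78.7) [ 0.61  0.23 -0.71  0.   -0.63 -0.66]
-1 (436.8, -280.2) [-0.19  0.32 -0.57  0.   -0.68  0.14]
-1 (627.7, -116.9) [ 0.12  0.48 -0.3   0.   -0.8  -0.17]
-1 (631.5, -40.8) [ 0.24  0.47 -0.31  0.   -0.79 -0.29]
-1 (635.2, 35.0) [ 0.36  0.48 -0.3   0.   -0.79 -0.41]
-1 (639.1, 110.9) [ 0.47  0.49 -0.27  0.   -0.81 -0.52]
18 tcp err [ 0.51 -0.    0.49] width 17.7 f 25.0
  set h -0.6 df 5.7 tcp [ 628.4 -115.9   30. ] w 17.7
  t 11.4667
```

View pics/side1.png

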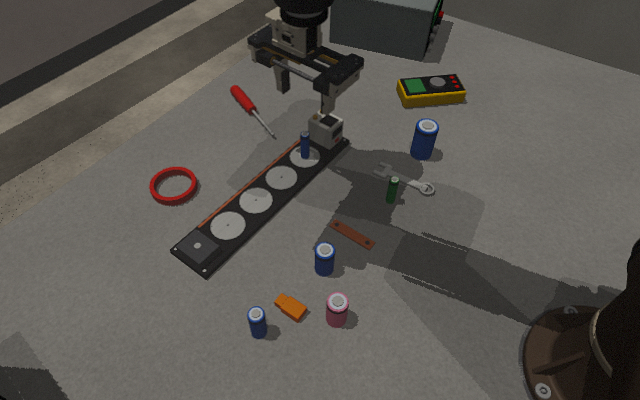

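cell_18 now stands upright on disc_4, at side pixel (305,145), next to the meter head. I'll place the other three and then check all four.

```bash
python3 - <<'E'
from h import *
for c,d in((26,3),(34,2),(46,1)): job(c,d,-1)
# clear the view
bot.move_ptp([437,-280,220],quat(-1)); print(bot.read_state()['t'])
T=bot.camera('top');S=bot.camera('side')
cv2.imwrite('pics/top2.png',T[:,:,::-1]);cv2.imwrite('pics/side2.png',S[:,:,::-1])
for c,d,z,r in((18,4,63,7),(26,3,63,9),(34,2,59,10),(46,1,78,14)):
    for n,im,o in(('top',T,0),('side',S,2*OFF)):
        q=project(n,[*(np.array(D[d])+o),14+z]);b=blob(im,q,r,200 if n=='top' else 150)
        print(c,n,q.round(1),b and (b[0].round(1),b[1].round(1),'off',(onz(n,b[0],14+z)[:2]-D[d]-o).round(1)))
o=np.vstack([cv2.resize(T[120:200,215:435],(770,280)),cv2.resize(S[90:290,160:400],(360,300))[:, :360] if 0 else np.hstack([cv2.resize(S[90:290,160:400],(360,300)),np.zeros((300,410,3),np.uint8)])])
cv2.imwrite('pics/crop2.png',o[:,:,::-1])
E
```

```text
26 tcp err [0.54 0.22 0.62] width 25.2 f 25.0
  set h -0.6 df 5.5 tcp [632.2 -39.8  30. ] w 25.3
  t 22.6083
34 tcp err [0.61 0.09 0.39] width 33.7 f 25.0
  set h -0.6 df 6.4 tcp [635.9  36.   30. ] w 33.3
  t 32.3917
46 tcp err [0.7  0.01 0.54] width 45.8 f 25.0
  set h -0.0 df 2.5 tcp [639.8 111.9  41.1] w 45.5
  t 42.8583
44.4917
18 top [373.4 160.6] (array([372.3, 161.7]), array([18.9, 21. ]), 'off', array([-2.4,  2.3]))
18 side [304.2 133.1] None
26 top [338.1 158.6] (array([335.2, 159.2]), array([17.7, 25.5]), 'off', array([-1.4,  6.4]))
26 side [279.4 154.4] (array([277.7, 155.1]), array([5.6, 7.3]), 'off', array([1.4, 3.4]))
34 top [303.2 156.9] (array([303.2, 157. ]), array([12. , 12.3]), 'off', array([-0.3,  0.2]))
34 side [252.6 179. ] (array([252.7, 179.1]), array([10.5, 14.1]), 'off', array([-0.3,  0.2]))
46 top [267.4 153.3] (array([267.1, 153.4]), array([16.8, 16.9]), 'off', array([-0.2,  0.5]))
46 side [221.2 197.5] (array([221.2, 197.7]), array([15.6, 21.4]), 'off', array([-0.4,  0.4]))
```

View pics/crop2.png

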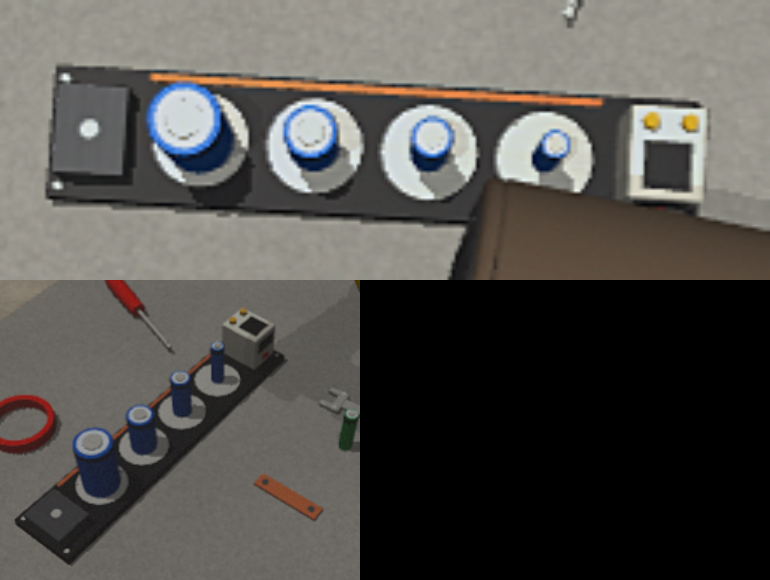

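All four stand upright in order, and 34 and 46 are within 0.5 mm of centre. The 18 and 26 rings merged with the white discs in the mask. I'll measure those two again as the hole in the blue outline.

```bash
python3 - <<'E'
from h import *
T=cv2.imread('pics/top2.png')[:,:,::-1].copy()
for c,d,z in((18,4,63),(26,3,63),(34,2,59)):
    q=project('top',[*D[d],14+z]);u,w=map(int,q.round());r=12
    cr=cv2.resize(T[w-r:w+r+1,u-r:u+r+1],None,fx=4,fy=4,interpolation=cv2.INTER_CUBIC)
    h=cv2.cvtColor(cr,cv2.COLOR_RGB2HSV)
    m=((h[...,1]>60)&(h[...,0]>95)&(h[...,0]<130)).astype(np.uint8)
    cs,hi=cv2.findContours(m,cv2.RETR_CCOMP,cv2.CHAIN_APPROX_NONE)
    for k,x in zip(cs,hi[0]):
        if x[3]>=0 and cv2.contourArea(k)>80:
            (a,b),ax,_=cv2.fitEllipse(k);p=np.array([(a+.5)/4-.5+u-r,(b+.5)/4-.5+w-r])
            print(c,p.round(1),np.round(np.array(ax)/4,1),'off',(onz('top',p,14+z)[:2]-D[d]).round(1))
E
```

```text
18 [373.3 160.7] [6.  6.3] off [-0.3  0.1]
26 [338.  158.7] [9.1 9.3] off [-0.4  0.2]
34 [303.2 157.1] [12.1 12.3] off [-0.4  0.1]
```

All four are within about 0.5 mm of their disc centres, and the arm is clear of everything.

```bash
python3 -c "
from plant import bot
print(bot.close_job())"
```

```text
the job is handed in; nothing more can be done
None
```

The four cells stand upright, each within about 0.5 mm of its disc's centre: cell_18 on disc_4 next to the meter head, then cell_26 on disc_3, cell_34 on disc_2 and cell_46 on disc_1; I handed the job in at about 45 s.

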